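Step two specimen slides under the reading pointer

ROBOT

A 6-joint arm with a two-finger parallel gripper is mounted at the origin on the work surface. World frame = base frame: x ahead of the robot, y to its left, z up, the work surface at z = 0. Lengths are in m, angles in degrees, forces in N, time in s.
With the tool pointing down it reaches from about 0.35 to 0.875 m from the base axis. Payload 4.2 kg.
Tool frame: the origin (TCP) lies between the finger pads, 19 mm behind the fingertips; this is the grasp point; z points along the fingers, y is the direction in which the jaws open and shut (so a half turn about z gives the same grasp; the last joint's range is limited). The gripper opens to 87 mm and grips with 3 to 60 N. Pads are 19 mm wide; open, the fingers measure 117 mm over their backs; the gripper's body (75 mm by 190 mm) begins 51 mm behind the grasp point.
Start: joints at [82.254, 22.042, 0.453, 0, -68.411, -14.817], TCP at [0.24, 0.577, 0.241] pointing down, gripper open.
Joint ranges: [-179.83, 179.83], [-69.29, 118.12], [-61.27, 80.66], [-181.25, 117.63], [-171.15, -9.14], [-177.46, 177.46]. Speed limits (degrees/s): [159.86, 159.86, 180, 180, 180, 180].

INTERFACE

Orientations are given as a 3x3 rotation matrix whose columns are the frame's x, y, z axes.
In Python, from station import sense, cams, job gives the robot as it stands. The module is installed in compiled form; this text tells all that it offers.
- The arm moves only by the shell command python3 -m handwheel 'ROWS'. ROWS is JSON, a list of rows, each a list of 5 numbers: the shift along the tool's x, y, z in cm, then the turn about the tool's z in degrees, then the opening, from 0 (shut) to 1 (fully open). A call has 1 to 10 rows; each row shifts and turns the commanded pose from where the row before left it, along the tool's axes as they then stand; what a row does not reach is not made up. A row lasts 1/8 s, in which the tool goes at most 62.5 mm and 10.7 degrees, less where a joint would pass 70% of its speed; a pose out of reach is approached as far as the arm can. A call with a gripper value outside its range is refused whole. The fingers move at their own pace and stop on an object; the grip force is fixed at half the most. Time passes only in rows, so rows that do not move let the fingers close. It gives the time, the measured TCP pose, the force and the opening at its end, in the units of the state.
- sense(): the state, without advancing time (a new reading comes with each control period).
- cams.capture(name): name is "scene" or "side" or "wrist"; returns the picture (480x640x3 uint8, red, green, blue); there is no depth.
- cams.camera_params(name): a dict with "fx", "fy", "cx", "cy" (pixels), "origin" and "rotation" of the camera in the world. Camera axes: x right, y down, z forward; pixel columns grow to the right and rows downward; lengths in m; the calibration is good to about 2 mm. The wrist camera is an equidistant fisheye: a pixel r from the principal point sees the ray r / f radians off the axis. A picture is of the moment at which its call begins: read the wrist's pose just before it. camera_params takes no time and is no camera call; for the wrist camera it gives the pose at the moment of the call.
- job.finish_job(): hands the job in, once; it reports no verdict.
The state is a dict: "time_s": time; "joints": joint angles; "joint_velocities": joint speeds; "effort": joint torques, N m; "tcp_pos": TCP position; "ee_rot": TCP orientation; "wrist_force": force on the tool from outside, world axes, zero at the start; "moment": the same for the moment, N m; "gripper_width": opening from 0.0 (shut) to 1.0 (fully open).
Only numpy, scipy, OpenCV 4.12 (cv2) and the standard library are available. Lean on these libraries where they do the work, as an engineer would, in place of code of your own. Each camera call takes 0.05 s, during which the arm holds its last target. There are 200 camera calls.

TASK

On the slide-reading stage, take the carriage by its leaning handle and slide it until the red spot is centred under the fixed pointer's tip; keep it still there for two seconds, then do the same with the blue spot and let go, leaving the blue spot centred under the pointer. Do not bump the bridge that carries the pointer, keep all three slide cassettes seated in their pockets, and leave the bottle, jar and slide box where they are.

Things in the scene. Friction and masses are not known exactly. Their poses are not given: they have to be found in the camera images.
- stage: fixed white base plate of the manual x-y stage, 220 x 290 x 22 mm (its x, y, z), lying on the counter; origin at the centre of its underside. Its -x side faces roughly to the robot. Everything below (bridge, slides, carriage) stands on it and shares its yaw
- bridge: fixed bridge on the stage, same origin and axes: two posts 10 x 18 mm, 194 mm high, at x = -45, y = -128 and +128 mm, joined by two cross bars, x -50 to -40 mm at height 130 to 142 and x -50 to -42 mm at 186 to 194 mm. A bracket on the lower one holds the pointer out to x = y = 0. With the carriage pushed in, a gripper held straight down on the handle strikes the bars: tilt it as the handle leans
- pointer_tip (a point): lower tip of the fixed black pointer (a downward needle, 10 mm thick, tapering to 2 mm); 70 mm above the counter at x = y = 0 of the stage
- xslide (a joint): carriage position along the stage's x in m, -0.042 to 0.042, 0 is central, + is away from the robot; stays where it is left (slides with about 2 N friction)
- carriage (a joint): carriage position along the stage's y in m, -0.032 to 0.032, 0 is central; stays where it is left (about 2 N friction)
- tray_centre (a point): centre of the tray's inner floor, 48.5 mm above the counter; moves with the carriage, axes as the stage's. Grey tray 112.5 x 90.5 x 14 mm (x, y, z), 4.5 mm walls, three pockets 31.5 x 81.5 mm, long side along y, at x = -36, 0 and 36 mm from here; green lies in the middle one, red and blue in the outer ones, either way round
- handle: carriage handle: black bar 24 x 16 x 90 mm (its x, y, z) with an orange band, on the middle of the tray's -x side, leaning 30 degrees from vertical towards the stage's -x (the robot). Origin at the centre of its foot, 50 mm above the counter, 72 mm to -x of the tray's centre; its z runs up along the bar, its y is the stage's y. Grip it across its 16 mm width, the tool pointing down along the bar
- handle_grip (a point): the point to grip, on the handle's centre line 62 mm up from its foot, 28 mm below its top end, about 104 mm above the counter; axes as handle
- red_cassette: loose red slide cassette 30 x 80 x 9 mm, 40 g, lying in one of the tray's pockets; origin at the centre of its underside
- red_spot (a point): centre of the round red spot (16 mm across) on the white face of the red cassette, fixed on it, on its long centre line, anywhere up to 26 mm to either side of its centre; 58.5 mm above the counter, 11 mm below the pointer's tip
- blue_cassette: loose blue slide cassette, same size; origin at the centre of its underside
- blue_spot (a point): centre of the round blue spot (16 mm across) on the white face of the blue cassette, fixed on it, on its long centre line, anywhere up to 26 mm to either side of its centre; 58.5 mm above the counter, 11 mm below the pointer's tip
- green_cassette: loose green slide cassette, same size, with a green spot; not to be read this time; origin at the centre of its underside
- stain_bottle: loose amber bottle, 44 mm across, 100 mm tall, red cap, standing to the left (+y) of the stage; origin at the centre of its underside
- sample_jar: loose clear jar, 54 mm across, 75 mm tall, standing to the right (-y) of the stage; origin at the centre of its underside
- slide_box: loose blue slide box, 100 x 70 x 30 mm, lying to the right (-y) of the stage; origin at the centre of its underside
Mind the look-alikes: they are no part of the job. Leave any orange look-alike of the blue_cassette alone.

How it is judged:
By the outcome, as a careful person would: the job done as asked, in the order asked, and still so for the second after the job is handed in, with the robot touching nothing.
It also fails if it takes over 45 s, if anything falls off the work surface, if the arm or the gripper's body presses on something with over 40 N, if the wrist force passes 120 N, or if a joint passes its speed limit or range.

## Working session

There is one attempt and no reset: what is moved stays moved. The work goes in short steps, Python scripts to look and compute and a shell command to move; the robot and the scene stay as the last step left them, time stands still between calls to the robot, and variables do not carry over. Pictures are saved under pics/ and viewed, about 8 in all and at most 12, crops included, and the job is handed in when it is done.

```bash
mkdir -p pics
python3 - <<'E'
from station import sense,cams,job
import cv2,json
s=sense();print(s)
for n in("scene","side"):
    im=cams.capture(n);cv2.imwrite(f"pics/{n}0.png",im[:,:,::-1]);print(n,cams.camera_params(n))
E
```

```text
{'time_s': 0.0, 'joints': array([ 8.22543738e+01,  2.20926943e+01,  3.77264812e-01, -3.04186109e-02,
       -6.84132486e+01, -1.48166433e+01]), 'joint_velocities': array([-0.01738979, -0.03517115,  0.0138339 ,  0.04142982,  0.00085007,
        0.06518452]), 'effort': array([-4.01841698e-04, -3.90664458e+01,  1.87399024e+01,  4.21980187e+00,
        1.09525639e-02, -1.93856831e-04]), 'tcp_pos': array([0.23955844, 0.57662527, 0.24011835]), 'ee_rot': array([[ 9.23387948e-01, -3.83867256e-01, -7.91843010e-04],
       [-3.83868061e-01, -9.23385430e-01, -2.15878090e-03],
       [ 9.75090031e-05,  2.29735551e-03, -9.99997356e-01]]), 'wrist_force': array([-0.57789508,  0.49347922,  0.31372246]), 'moment': array([-0.02413623,  0.00443002, -0.02031114]), 'gripper_width': 1.0004907924980042}
scene {'fx': 585.030700913266, 'fy': 585.030700913266, 'cx': 311.18192823931474, 'cy': 235.01143500154208, 'origin': array([1.08224993, 0.30487358, 0.87170849]), 'rotation': array([[-0.51761059,  0.69482698, -0.49929426],
       [ 0.85559892,  0.41661027, -0.30722365],
       [-0.00545616, -0.58621784, -0.8101351 ]])}
side {'fx': 525.2115831105015, 'fy': 525.2115831105015, 'cx': 320.509958013668, 'cy': 241.18451416675592, 'origin': array([0.6043544 , 0.86843843, 0.64686833]), 'rotation': array([[-0.99930911, -0.02823583,  0.02416677],
       [-0.03546393,  0.52992346, -0.84730362],
       [ 0.01111779, -0.84757528, -0.5305587 ]])}
```

View pics/scene0.png

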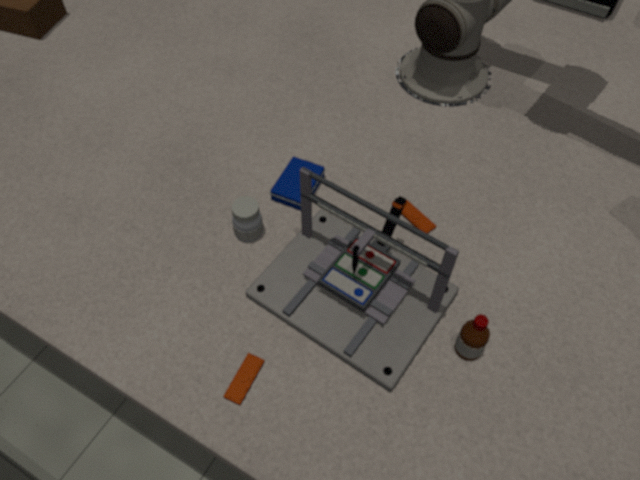

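View pics/side0.png

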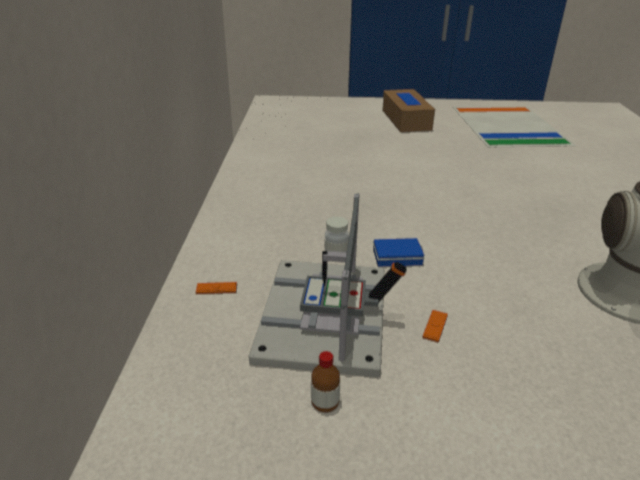

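The red cassette sits in the robot-side pocket (scene spot about (370,255)), green in the middle and blue on the far side (359,292). The handle top is near (400,203). I'll enlarge both views.

Run:
```python
import cv2
a=cv2.imread("pics/scene0.png")[160:400,230:500];b=cv2.imread("pics/side0.png")[180:420,240:420]
a=cv2.resize(a[:,:],None,fx=2.9,fy=2.5*1.16,interpolation=cv2.INTER_CUBIC)
print(a.shape)
cv2.imwrite("pics/a1.png",cv2.resize(cv2.imread("pics/scene0.png")[190:390,240:480],None,fx=3,fy=3,interpolation=cv2.INTER_CUBIC))
cv2.imwrite("pics/b1.png",cv2.resize(cv2.imread("pics/side0.png")[185:385,240:420],None,fx=3,fy=3,interpolation=cv2.INTER_CUBIC))
```

```text
(696, 783, 3)
```

View pics/a1.png

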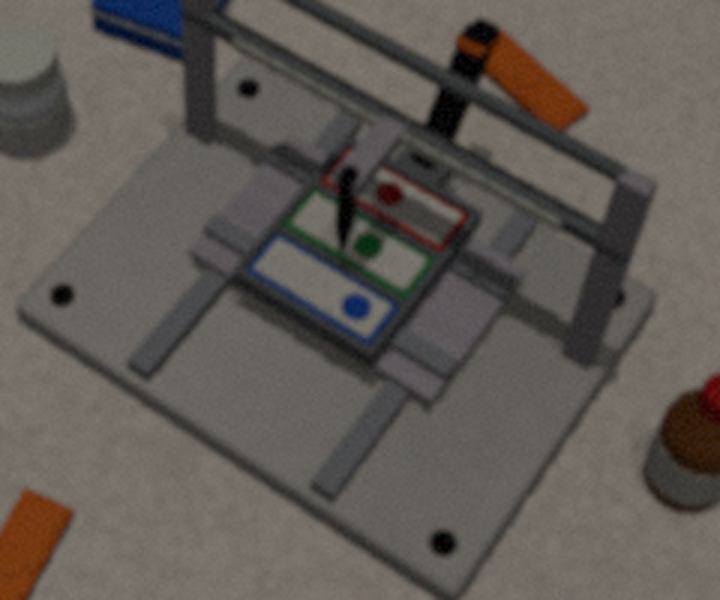

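View pics/b1.png

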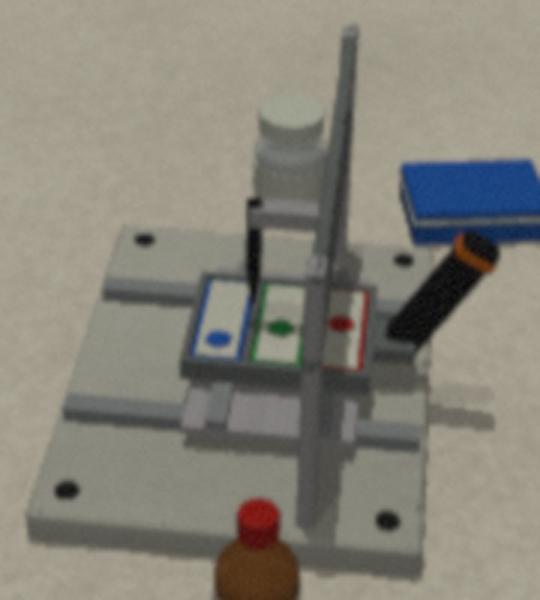

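The enlarged crops show the four bolt heads, the three spots, the pointer tip (scene crop (345,248), side crop (253,293)) and the handle top (scene (482,33), side (478,246)). Next I'll compute their positions.

```bash
cat > h.py <<'E'
import numpy as np
from station import sense,cams
def ray(n,u,v):
    p=cams.camera_params(n);return np.array(p["origin"]),np.array(p["rotation"])@[(u-p["cx"])/p["fx"],(v-p["cy"])/p["fy"],1]
def plane(n,u,v,z):
    o,d=ray(n,u,v);return o+d*(z-o[2])/d[2]
def tri(*obs):
    A=0;b=0
    for n,u,v in obs:
        o,d=ray(n,u,v);d=d/np.linalg.norm(d);M=np.eye(3)-np.outer(d,d);A=A+M;b=b+M@o
    return np.linalg.solve(A,b)
E
cat > m.py <<'E'
from h import *
np.set_printoptions(precision=4,suppress=True)
S=lambda u,v:("scene",(u+.5)/3-.5+240,(v+.5)/3-.5+190)
D=lambda u,v:("side",(u+.5)/3-.5+240,(v+.5)/3-.5+185)
P={"b+-":(S(62,295),D(145,240),.022),"b--":(S(248,88),D(404,260),.022),"b++":(S(443,543),D(67,490),.022),"b-+":(S(617,297),D(388,520),.022),
"red":(S(389,194),D(341,324),.0585),"blue":(S(355,306),D(218,339),.0585),"green":(S(368,246),D(281,328),.0585),"tip":(S(345,248),D(253,293),.07),"htop":(S(482,33),D(478,246),.128)}
R={}
for k,(a,b,z) in P.items():
    p,q=plane(*a,z),plane(*b,z);R[k]=(p+q)/2;print(k,p,q,"tri",tri(a,b))
c=(R["b+-"]+R["b-+"]+R["b--"]+R["b++"])/4
ex=R["b++"]-R["b-+"]+R["b+-"]-R["b--"];ey=R["b++"]-R["b+-"]+R["b-+"]-R["b--"]
print("c",c,"yaw",np.degrees(np.arctan2(ex[1],ex[0])),np.degrees(np.arctan2(-ey[0],ey[1])),np.linalg.norm(ex)/2,np.linalg.norm(ey)/2)
y=np.arctan2(ex[1]-ey[0],ex[0]+ey[1])
y=np.arctan2(-ey[0],ey[1])
Rz=np.array([[np.cos(y),-np.sin(y),0],[np.sin(y),np.cos(y),0],[0,0,1]])
for k in R: print(k,(R[k]-c)@Rz+[0,0,c[2]])
E
python3 m.py
```

```text
b+- [ 0.6968 -0.0338  0.022 ] [ 0.6974 -0.0334  0.022 ] tri [ 0.6972 -0.0335  0.0222]
b-- [ 0.5172 -0.0186  0.022 ] [ 0.518  -0.0185  0.022 ] tri [ 0.5178 -0.0182  0.0225]
b++ [0.7183 0.2158 0.022 ] [0.7195 0.2157 0.022 ] tri [0.719  0.2161 0.0228]
b-+ [0.5379 0.2334 0.022 ] [0.5396 0.2308 0.022 ] tri [0.5398 0.2336 0.0249]
red [0.5652 0.1007 0.0585] [0.5649 0.1028 0.0585] tri [0.5646 0.1005 0.057 ]
blue [0.6384 0.1188 0.0585] [0.6391 0.1212 0.0585] tri [0.6386 0.119  0.0574]
green [0.6014 0.1069 0.0585] [0.6014 0.1086 0.0585] tri [0.6011 0.1068 0.0574]
tip [0.6157 0.0997 0.07  ] [0.6192 0.0895 0.07  ] tri [0.6195 0.1013 0.0781]
htop [0.4895 0.1121 0.128 ] [0.4892 0.1157 0.128 ] tri [0.4882 0.1117 0.1257]
c [0.6181 0.0989 0.022 ] yaw -4.987218488729802 -4.909319068308573 0.18050384811767067 0.2509006743743764
b+- [ 0.0901 -0.1253  0.022 ]
b-- [-0.0901 -0.1256  0.022 ]
b++ [0.0904 0.125  0.022 ]
b-+ [-0.0904  0.1259  0.022 ]
red [-0.0531 -0.0017  0.0585]
blue [0.0188 0.0228 0.0585]
green [-0.0174  0.0074  0.0585]
tip [-0.0003 -0.0044  0.07  ]
htop [-0.1296  0.0039  0.128 ]
```

Every measured height agrees with the given sizes. Stage centre is (0.618, 0.099) with yaw −4.95°, and the bolts come out at a clean ±90/±125. The rows can only turn about the tool's z, so I can't command a tilt directly. I'll raise and align the yaw first, then check what the arm does at the edge of its reach and which side the wrist camera is on.

```bash
python3 -m handwheel '[[0,0,-3,-8.8,1],[0,0,-3,-8.8,1],[4.5,3.9,0,0,1],[4.5,3.9,0,0,1],[4.5,3.9,0,0,1],[4.5,3.9,0,0,1],[4.5,3.9,0,0,1],[4.5,3.9,0,0,1],[4.5,3.9,0,0,1]]'
python3 - <<'E'
from h import *
s=sense();p=cams.camera_params("wrist");R=s["ee_rot"];print(R,s["joints"],(p["origin"]-s["tcp_pos"])@R,R.T@p["rotation"],p["fx"],p["cx"],p["cy"])
E
```

```text
time_s: 1.23
tcp_pos: [0.5309, 0.2763, 0.3009]
ee_rot: [[0.996, -0.086, -0.001], [-0.086, -0.996, -0.0], [-0.001, 0.0, -1.0]]
wrist_force: [0.6, 0.7, -1.1]
gripper_width: 0.999
[[ 9.96267410e-01 -8.63182695e-02 -6.35997672e-04]
 [-8.63184465e-02 -9.96267565e-01 -2.56317632e-04]
 [-6.11498958e-04  3.10259235e-04 -9.99999765e-01]] [ 4.29757619e+01  1.75083786e+01  2.29869979e+00 -1.46050276e-02
 -7.48269940e+01  4.20762248e+01] [ 6.97618949e-02  5.11505737e-05 -1.42845770e-01] [[-1.15937529e-03 -9.66328017e-01 -2.57310746e-01]
 [ 9.99999242e-01 -1.01359146e-03 -6.99203557e-04]
 [ 4.14852012e-04 -2.57311361e-01  9.66328459e-01]] 371.64829954431775 317.9750702915452 233.4210295533635
```

The camera is on the tool's +x side, 143 mm behind the TCP. Now I'll try the edge of reach along the stage's x direction.

```bash
python3 -m handwheel '[[4.5,4.3,0,0,1],[4.5,4.3,0,0,1],[4.5,4.3,0,0,1],[4.5,4.3,0,0,1],[4.5,4.3,0,0,1],[4.5,4.3,0,0,1],[4.5,4.3,0,0,1],[4.5,4.3,0,0,1]]'; python3 -m handwheel '[[6,0,0,0,1],[6,0,0,0,1],[6,0,0,0,1]]'; python3 -c "
from h import *
s=sense();print(s['joints'],s['joint_velocities'])"
```

```text
time_s: 2.22
tcp_pos: [0.8596, -0.0974, 0.301]
ee_rot: [[0.996, -0.086, -0.0], [-0.086, -0.996, 0.0], [-0.0, -0.0, -1.0]]
wrist_force: [1.7, 0.5, 1.0]
gripper_width: 1.004
time_s: 2.6
tcp_pos: [0.9335, -0.1001, 0.2563]
ee_rot: [[0.994, -0.087, 0.065], [-0.086, -0.996, -0.012], [0.065, 0.006, -0.998]]
wrist_force: [0.3, 0.5, -0.9]
gripper_width: 1.001
[   3.9750232    63.12754452   80.35123841    0.97558853 -103.57190699
   81.32223014] [ 0.81842389  6.72975303  1.91985736  4.70629422 25.51709172  0.6412926 ]
```

Overreaching does tilt the tool, by 3.8° so far and towards the arm plane (J1 = 4°). The tilt should point to −5°, so I'll shift to −y until J1 is about −5° and keep pushing out and up.

```bash
python3 -m handwheel '[[0,5,-1,0,1],[0,5,-1,0,1],[0,4.5,-1,0,1],[5,0,-3,0,1],[5,0,-3,0,1],[5,0,-3,0,1]]'; python3 -c "
from h import *
s=sense();print(s['joints'],s['joint_velocities'])"
```

```text
time_s: 3.35
tcp_pos: [0.9179, -0.2174, 0.335]
ee_rot: [[0.977, -0.088, 0.192], [-0.08, -0.996, -0.048], [0.196, 0.031, -0.98]]
wrist_force: [0.7, 0.6, 0.5]
gripper_width: 1.001
[  -2.90518181   58.69957599   80.59101576    2.21724544 -100.65040432
   88.66129357] [ 5.41634828 -7.36446222  0.31403664  4.86745782  8.96068826 -3.46473459]
```

```bash
python3 -m handwheel '[[5,-1,-3,0,1],[5,-1,-3,0,1],[5,-1,-3,0,1],[5,-1,-3,0,1],[5,-1,-3,0,1]]'; python3 -c "
from h import *
s=sense();print(s['joints'],s['joint_velocities'])"
```

```text
time_s: 3.98
tcp_pos: [0.9346, -0.1434, 0.4311]
ee_rot: [[0.929, -0.097, 0.356], [-0.07, -0.994, -0.089], [0.363, 0.058, -0.93]]
wrist_force: [0.4, 0.2, -0.5]
gripper_width: 1.0
[  2.83728729  53.86147769  80.60186247   6.12974861 -96.00844734
  83.9574756 ] [ 8.65934616 -8.07691315  0.08053714  6.80302179  6.71197632 -6.81899678]
```

Tilt is 21.6°, but its azimuth is −14° where I want −5°. Tilt follows the push azimuth, so I'll back in a little, swing to +y and push outward there.

```bash
python3 -m handwheel '[[-3,-5,0,0,1],[-1,-6,0,0,1],[-1,-6,0,0,1],[-1,-6,0,0,1],[-1,-6,0,0,1],[-1,-6,0,0,1],[-1,-6,0,0,1],[3,-3,-1,0,1],[5,-2,-3,0,1],[5,-2,-3,0,1]]'; python3 -c "
from h import *
s=sense();print(s['joints'],s['joint_velocities'])"
```

```text
time_s: 5.22
tcp_pos: [0.9162, 0.2832, 0.4298]
ee_rot: [[0.9, -0.088, 0.427], [-0.063, -0.995, -0.071], [0.431, 0.037, -0.902]]
wrist_force: [0.2, -0.8, 0.3]
gripper_width: 1.001
[ 31.34008741  56.24170272  80.50695229  16.47649662 -94.1252048
  58.23377158] [  3.56701184 -12.46300024   1.58098377   6.63903004   8.90001842
  -0.99842648]
```

```bash
python3 -m handwheel '[[5,-2,-3,0,1],[5,-2.5,-3,0,1],[3,-2,-2,0,1]]'; python3 -c "
from h import *
s=sense();print(s['joints'],s['joint_velocities'])"
```

```text
time_s: 5.6
tcp_pos: [0.9009, 0.3043, 0.4964]
ee_rot: [[0.851, -0.074, 0.52], [-0.061, -0.997, -0.042], [0.522, 0.004, -0.853]]
wrist_force: [0.7, 0.5, -0.8]
gripper_width: 0.999
[ 33.5348458   53.00429302  80.64102959  18.82015469 -91.82927573
  57.23617888] [ 7.18382519 -4.04733927 -0.48330526  4.99552942  3.56874445 -4.06562514]
```

The tool axis is now (0.52, −0.04, −0.85), which is 31° along the handle's lean. The grip point is about (0.498, 0.112, 0.104). I'll move to a pregrasp 12 cm back along the tool.

```bash
python3 -m handwheel '[[-5.36,2.2,0.13,0,1],[-5.36,2.2,0.13,0,1],[-5.36,2.2,0.13,0,1],[-5.36,2.2,0.13,0,1],[-5.36,2.2,0.13,0,1],[-5.36,2.2,0.13,0,1],[-5.36,2.2,0.13,0,1],[-5.36,2.2,0.13,0,1],[-5.36,2.2,0.13,0,1],[-5.36,2.2,0.13,0,1]]'; python3 -c "
from h import *
import cv2
s=sense();print(s['joints']);p=cams.camera_params('wrist');print(p['origin'],p['rotation'].tolist())
cv2.imwrite('pics/w1.png',cams.capture('wrist')[:,:,::-1])
s=sense();R=s['ee_rot'];print((np.array([.4984,.1123,.1037])-s['tcp_pos'])@R*100)"
```

```text
time_s: 6.85
tcp_pos: [0.5037, 0.1474, 0.2498]
ee_rot: [[0.85, -0.079, 0.521], [-0.062, -0.997, -0.05], [0.523, 0.01, -0.852]]
wrist_force: [0.5, 1.1, 0.6]
gripper_width: 1.006
[ 39.37736349   0.14323508 -47.96247137  51.54129365 -28.12109757
   2.83227975]
[0.48820288 0.15029024 0.40833988] [[-0.0799517250013316, -0.9553413674788975, 0.2844830280576686], [-0.9967487427048071, 0.07376430784209306, -0.032415595088818035], [0.009983265282296962, -0.2861497832816334, -0.9581328905439873]]
[-6.22930186  2.22330901 12.06491731]
```

View pics/w1.png

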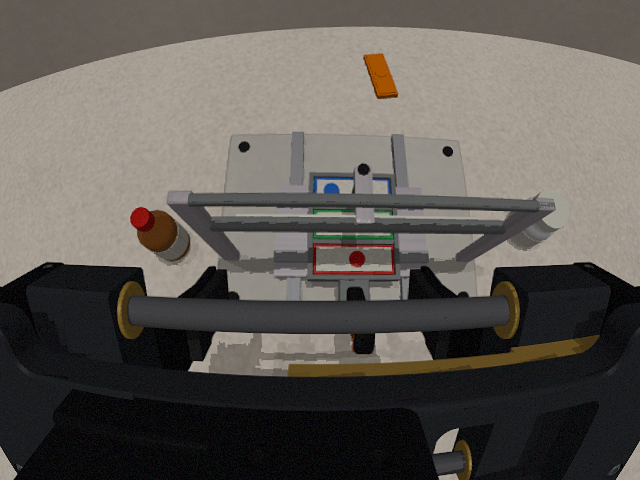

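The wrist view shows the handle at about (357,320) between the open fingers, whose centre is near column 320. It needs about 2 cm along tool y, as computed. The red spot is at (357,258). I'll continue in smaller rows.

```bash
python3 -m handwheel '[[-2.1,0.75,0,0,1],[-2.1,0.75,0,0,1],[-2.1,0.75,0,0,1],[0,0,0,0,1]]'; python3 -c "
from h import *
s=sense();R=s['ee_rot'];print(s['joints'],(np.array([.4984,.1123,.1037])-s['tcp_pos'])@R*100)"
```

```text
time_s: 7.4
tcp_pos: [0.4492, 0.1281, 0.2171]
ee_rot: [[0.851, -0.08, 0.519], [-0.061, -0.997, -0.053], [0.522, 0.013, -0.853]]
wrist_force: [0.6, -0.4, -0.4]
gripper_width: 0.999
[ 38.32134178  -3.63995472 -58.26159827  62.6018003  -24.15206279
  -8.56579059] [-1.63876095  1.03487402 12.31156677]
```

```bash
python3 -m handwheel '[[0,0.35,2.5,0,1],[-0.5,0.35,2.5,0,1],[-0.5,0.35,2.5,0,1],[-0.6,0,2.5,0,1],[0,0,0,0,1]]'; python3 -c "
from h import *
import cv2
s=sense();R=s['ee_rot'];print(s['joints'],(np.array([.4984,.1123,.1037])-s['tcp_pos'])@R*100)
cv2.imwrite('pics/s2.png',cv2.resize(np.hstack([cams.capture('scene')[140:340,260:480],cams.capture('side')[140:340,260:460]])[:,:,::-1],None,fx=1.9,fy=1.9,interpolation=cv2.INTER_CUBIC))"
```

```text
time_s: 8.02
tcp_pos: [0.4938, 0.1195, 0.1626]
ee_rot: [[0.85, -0.083, 0.52], [-0.064, -0.996, -0.053], [0.523, 0.012, -0.853]]
wrist_force: [-0.7, 1.3, -0.0]
gripper_width: 0.999
[  9.88132618   4.91932516 -58.81721425 117.50737447  -9.2064761
 -40.01810881] [-2.63634428  0.60641939  5.29649482]
```

View pics/s2.png

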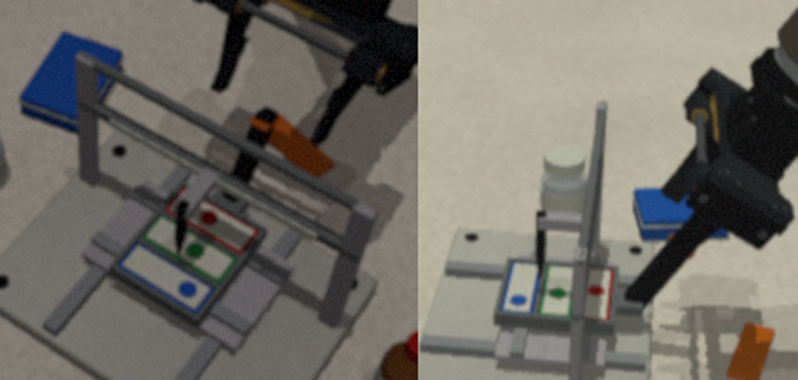

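The tilted approach is bad: J4 (117.5°) and J5 (−9.2°) are both at their limits. The handle itself is clear between the fingers. I'll fit a quick kinematic model with a CRX-type wrist offset to the measured joint/pose pairs, to see which tilt is feasible here.

```bash
cat > kin.py <<'E'
import numpy as np
from scipy.optimize import least_squares
from scipy.spatial.transform import Rotation as Ro
def fk(j,p):
    d1,a2,d4,d5,d6,g,a1=p;j=np.radians(j)
    R=Ro.from_euler('z',j[0]);P=R.apply([a1,0,0])+[0,0,d1]
    P=P+R.apply([a2*np.sin(j[1]),0,a2*np.cos(j[1])])
    F=R*Ro.from_euler('y',-j[2]*0+ (j[1]-j[2]-j[1]*1))if 0 else R*Ro.from_euler('y',pitch(j))
    P=P+F.apply([d4,0,0])
    W=F*Ro.from_euler('x',-j[3])
    W=W*Ro.from_euler('y',-j[4]); P=P+W.apply([0,-d5,0])
    P=P+W.apply([d6,0,0])
    T=W*Ro.from_matrix([[0,0,1],[0,-1,0],[1,0,0]])*Ro.from_euler('z',j[5]+g)
    return P,T.as_matrix()
def pitch(j): return PM[0]*j[1]+PM[1]*j[2]
PM=[1,-1]
LO=np.array([-179.83,-69.29,-61.27,-181.25,-171.15,-177.46]);HI=np.array([179.83,118.12,80.66,117.63,-9.14,177.46])
E
cat > fit.py <<'E'
import kin;from kin import *
D=[([82.254,22.09,.377,-.03,-68.413,-14.817],[.23956,.57663,.24012],[-.0008,-.0022,-1],[.9234,-.3839,0]),
([42.976,17.508,2.2987,-.0146,-74.827,42.076],[.5309,.2763,.3009],[0,0,-1],[.996,-.086,-.001]),
([33.535,53.004,80.641,18.82,-91.829,57.236],[.9009,.3043,.4964],[.52,-.042,-.853],[.851,-.061,.522]),
([31.34,56.242,80.507,16.476,-94.125,58.234],[.9162,.2832,.4298],[.427,-.071,-.902],[.9,-.063,.431]),
([39.377,.143,-47.962,51.541,-28.121,2.832],[.5037,.1474,.2498],[.521,-.05,-.852],[.85,-.062,.523]),
([38.321,-3.64,-58.262,62.602,-24.152,-8.566],[.4492,.1281,.2171],[.519,-.053,-.853],[.851,-.061,.522]),
([9.881,4.919,-58.817,117.507,-9.206,-40.018],[.4938,.1195,.1626],[.52,-.053,-.853],[.85,-.064,.523]),
([2.837,53.861,80.602,6.13,-96.008,83.957],[.9346,-.1434,.4311],[.356,-.089,-.93],[.929,-.07,.363])]
best=None
import itertools
for pm in([1,-1],[0,-1],[-1,-1]):
  for s5 in(.13,-.13):
    kin.PM=pm
    def r(p):
        o=[]
        for j,P,z,x in D:
            q,T=fk(j,p);o+=[*(q-P),*(.2*(T[:,2]-z)),*(.2*(T[:,0]-x))]
        return o
    for g in(0,1.57,3.14,-1.57):
        s=least_squares(r,[.3,.41,.43,s5,.3,g,0]);
        if best is None or s.cost<best[0]: best=(s.cost,pm,s.x)
print(best);kin.PM=best[1]
for j,P,z,x in D:
    q,T=fk(j,best[2]);print(np.round((q-P)*1000,1),np.round(T[:,2]-z,3),np.round(T[:,0]-x,3))
E
python3 fit.py
```

```text
(np.float64(0.24667168504192752), [1, -1], array([ 1.60545149e-01,  5.64920406e-01,  4.21816011e-01,  1.59821689e-01,
        2.87723436e-01,  7.55483304e-01, -1.64484228e-05]))
[ 0. -0.  0.] [0. 0. 0.] [-0.332  1.191 -0.002]
[-0.  0. -0.] [-0.001 -0.     0.   ] [-0.257 -0.588  0.001]
[0. 0. 0.] [0. 0. 0.] [-0.597 -0.885 -0.321]
[-0.  -0.  -0.1] [-0. -0.  0.] [-0.671 -0.893 -0.247]
[0. 0. 0.] [-0. -0. -0.] [-0.157  0.67  -0.135]
[ 0. -0.  0.] [0. 0. 0.] [-0.404  0.929 -0.304]
[-0. -0. -0.] [-0. -0.  0.] [-1.292  0.901 -0.845]
[-0.  0.  0.] [ 0.  0. -0.] [-1.494 -0.744 -0.502]
```

The model fits to 0.1 mm (only the J6 sign needs flipping). Now I'll find the feasible tilts for all three grip poses.

```bash
sed -i 's/j\[5\]+g)/-j[5]+g)/' kin.py; python3 fit.py | head -3 | cut -c1-200
cat > ik.py <<'E'
from kin import *
P0=[.160545,.56492,.421816,.15982,.287723,0,0]
q,T=fk([42.976,17.508,2.2987,-.0146,-74.827,42.076],P0)
P0[5]=np.arctan2(-.086,.996)-np.arctan2(T[1,0],T[0,0]); P0[5]*=-1
YAW=np.radians(-4.95);C=np.array([.6181,.0989,0]);RZ=Ro.from_euler('z',YAW)
def tool(th): # th deg tilt
    return (RZ*Ro.from_euler('y',-np.radians(th))*Ro.from_matrix(np.diag([1,-1,-1]))).as_matrix()
def grip(xs,ys,up): # world grip point
    return C+RZ.apply([xs-.072-.5*up,ys,0])+[0,0,.05+.866*up]
def ik(P,T,j0):
    f=lambda j:(lambda q,M:np.r_[(q-P)*10,(M-T).ravel()])(*fk(j,P0))
    s=least_squares(f,np.clip(j0,LO+.01,HI-.01),bounds=(LO,HI),x_scale=30);return s.x,s.cost
E
python3 - <<'E'
from ik import *
print(np.round(fk([42.976,17.508,2.2987,-.0146,-74.827,42.076],P0)[1][:,0],3), np.round(tool(30),3))
rng=np.random.default_rng(0)
for name,xs,ys in(("now",-.0174,.003),("red",.0356,.004),("blue",-.0362,-.02)):
  for th in(0,10,15,20,25,30):
    sol=[]
    for k in range(25):
        j,c=ik(grip(xs,ys,.070),tool(th),rng.uniform(np.maximum(LO,-120),np.minimum(HI,120)))
        if c<1e-7 and not any(np.abs(j-s).max()<2 for s in sol): sol.append(j)
    print(name,th,[list(np.round(s).astype(int)) for s in sol])
E
```

```text
(np.float64(7.140536153165709e-08), [1, -1], array([ 1.60545149e-01,  5.64920406e-01,  4.21816011e-01,  1.59821689e-01,
        2.87723436e-01,  1.57068207e+00, -1.64484233e-05]))
[ 0. -0.  0.] [0. 0. 0.] [0. 0. 0.]
[ 0.996 -0.086 -0.001] [[ 0.863 -0.086  0.498]
 [-0.075 -0.996 -0.043]
 [ 0.5    0.    -0.866]]
now 0 [[np.int64(31), np.int64(19), np.int64(-26), np.int64(0), np.int64(-45), np.int64(54)]]
now 10 [[np.int64(35), np.int64(15), np.int64(-37), np.int64(13), np.int64(-31), np.int64(40)]]
now 15 [[np.int64(35), np.int64(13), np.int64(-45), np.int64(26), np.int64(-22), np.int64(27)]]
now 20 [[np.int64(28), np.int64(12), np.int64(-55), np.int64(60), np.int64(-12), np.int64(-1)]]
now 25 []
now 30 []
red 0 [[np.int64(28), np.int64(23), np.int64(-19), np.int64(0), np.int64(-48), np.int64(57)]]
red 10 [[np.int64(31), np.int64(19), np.int64(-30), np.int64(11), np.int64(-33), np.int64(46)]]
red 15 [[np.int64(31), np.int64(18), np.int64(-37), np.int64(22), np.int64(-25), np.int64(35)]]
red 20 [[np.int64(28), np.int64(16), np.int64(-47), np.int64(48), np.int64(-15), np.int64(12)]]
red 25 []
red 30 []
blue 0 [[np.int64(30), np.int64(17), np.int64(-29), np.int64(0), np.int64(-44), np.int64(55)]]
blue 10 [[np.int64(34), np.int64(13), np.int64(-41), np.int64(13), np.int64(-29), np.int64(41)]]
blue 15 [[np.int64(34), np.int64(11), np.int64(-48), np.int64(27), np.int64(-21), np.int64(26)]]
blue 20 [[np.int64(24), np.int64(9), np.int64(-59), np.int64(67), np.int64(-10), np.int64(-4)]]
blue 25 []
blue 30 []
```

A tilt of about 15° is reachable everywhere (30° is not) and is enough if I grip about 75 mm up the bar. To reduce the tilt I can pull in at the inner limit, where J5 has to swing the tool back. I'll find a good place for that with J4≈0.

Run:
```python
from ik import *
P0[5]=np.pi/2
from h import sense
s=sense();T=s['ee_rot'];j=s['joints'];p=s['tcp_pos']
print(p,fk(j,P0)[0])
for P in([.452,.124,.231],[.45,.0,.25],[.45,-.1,.25],[.45,-.2,.25],[.40,-.2,.25],[.36,-.2,.25],[.32,-.2,.25],[.40,-.2,.35],[.36,-.2,.35],[.32,-.2,.35],[.28,-.2,.35]):
    j,c=ik(np.array(P),T,np.r_[j[:3],np.clip(j[3],-90,60),min(j[4],-25),j[5]]);print(P,np.round(j,1),"%.1e"%c,"tilt %.1f"%np.degrees(np.arccos(-fk(j,P0)[1][2,2])))
```

```text
[0.49196606 0.12105072 0.16249186] [0.49196844 0.12106615 0.16248353]
[0.452, 0.124, 0.231] [ 39.9  -4.7 -56.2  56.9 -26.4  -3.5] 8.2e-30 tilt 31.5
[0.45, 0.0, 0.25] [ 25.5 -10.  -55.2  43.6 -23.1  22.9] 5.1e-19 tilt 31.5
[0.45, -0.1, 0.25] [ 11.6  -8.9 -49.8  26.  -20.7  52.1] 1.1e-24 tilt 31.5
[0.45, -0.2, 0.25] [ -4.7  -4.  -37.3   1.1 -25.3  89.6] 7.6e-30 tilt 31.5
[0.4, -0.2, 0.25] [ -5.6  -9.3 -41.2   0.  -26.6  91.3] 1.2e-24 tilt 31.5
[0.36, -0.2, 0.25] [ -6.6 -13.6 -43.8  -1.  -28.4  93.1] 3.3e-28 tilt 31.5
[0.32, -0.2, 0.25] [ -8.  -18.1 -45.8  -2.4 -30.8  95.4] 2.6e-29 tilt 31.5
[0.4, -0.2, 0.35] [ -5.6 -14.3 -29.8   0.  -43.   91.3] 9.7e-26 tilt 31.5
[0.36, -0.2, 0.35] [ -6.6 -18.5 -32.1  -0.7 -44.9  92.7] 3.3e-26 tilt 31.5
[0.32, -0.2, 0.35] [ -8.  -22.8 -33.9  -1.7 -47.4  94.5] 1.8e-27 tilt 31.5
[0.28, -0.2, 0.35] [-10.  -26.9 -35.2  -3.  -50.3  97. ] 5.3e-29 tilt 31.5
```

Run:
```python
from h import *
for n,u,v,z in(("scene",298,178,.03),("scene",245,205,.075),("scene",413,217,.01)): print(plane(n,u,v,z))
from ik import *
P0[5]=np.pi/2
T=sense()['ee_rot'];j=np.array([-5,-4,-37,1,-25,90.])
for P in([.40,-.2,.2],[.36,-.2,.16],[.36,-.2,.13],[.34,-.2,.10],[.30,-.2,.10],[.28,-.2,.12],[.26,-.2,.14],[.24,-.2,.14],[.42,-.2,.13],[.42,-.2,.09],[.42,-.2,.06]):
    j,c=ik(np.array(P),T,j);q,M=fk(j,P0);print(P,np.round(j,1),"%.1e"%c,"tilt %.1f"%np.degrees(np.arccos(-M[2,2])),M[:2,2],q)
```

```text
[ 0.46138948 -0.10553687  0.03      ]
[ 0.59531599 -0.12993315  0.075     ]
[0.41859085 0.11891132 0.01      ]
[0.4, -0.2, 0.2] [ -5.6  -5.1 -46.3   0.1 -17.3  91.3] 5.9e-24 tilt 31.5 [ 0.51987965 -0.05144541] [ 0.4 -0.2  0.2]
[0.36, -0.2, 0.16] [ -6.6  -4.7 -52.6  -2.8 -10.6  95. ] 1.8e-25 tilt 31.5 [ 0.51987965 -0.05144541] [ 0.36 -0.2   0.16]
[0.36, -0.2, 0.13] [ -9.   -0.2 -50.1 -15.5  -9.1 109.6] 1.6e-04 tilt 31.4 [ 0.52024373 -0.0390732 ] [ 0.35994768 -0.20032931  0.13008096]
[0.34, -0.2, 0.1] [-13.9   2.8 -48.1 -31.3  -9.1 129.4] 6.3e-05 tilt 31.6 [ 0.52209547 -0.0440141 ] [ 0.33994764 -0.20020317  0.09995811]
[0.3, -0.2, 0.1] [-17.   -0.5 -50.6 -33.6 -10.7 134.2] 1.6e-28 tilt 31.5 [ 0.51987965 -0.05144541] [ 0.3 -0.2  0.1]
[0.28, -0.2, 0.12] [-14.6  -6.2 -54.3 -23.7 -11.7 122.2] 1.5e-21 tilt 31.5 [ 0.51987965 -0.05144541] [ 0.28 -0.2   0.12]
[0.26, -0.2, 0.14] [-14.  -12.  -56.3 -17.  -15.2 114.9] 9.1e-26 tilt 31.5 [ 0.51987965 -0.05144541] [ 0.26 -0.2   0.14]
[0.24, -0.2, 0.14] [-17.2 -13.8 -56.  -20.  -17.8 120.3] 4.4e-22 tilt 31.5 [ 0.51987965 -0.05144541] [ 0.24 -0.2   0.14]
[0.42, -0.2, 0.13] [ -7.5   5.1 -44.7 -13.8  -9.1 106.5] 4.9e-04 tilt 31.3 [ 0.51861728 -0.02970085] [ 0.41995104 -0.20051191  0.13019829]
[0.42, -0.2, 0.09] [-11.8  10.5 -40.4 -32.4  -9.1 128.7] 8.7e-04 tilt 31.7 [ 0.52548505 -0.02295125] [ 0.41985688 -0.20065098  0.08996386]
[0.42, -0.2, 0.06] [-15.7  14.5 -37.7 -45.6  -9.1 145.2] 5.2e-04 tilt 31.9 [ 0.52814027 -0.03079706] [ 0.41982776 -0.20044939  0.05983026]
```

Run:
```python
from ik import *
from h import sense
P0[5]=np.pi/2
T=sense()['ee_rot'];rng=np.random.default_rng(1)
for name,xs,ys in(("now",-.0174,.003),("red",.0356,.004),("blue",-.0362,-.02)):
    sol=[]
    for k in range(60):
        j,c=ik(grip(xs,ys,.062),T,[rng.uniform(-60,60),rng.uniform(-20,40),rng.uniform(-60,20),rng.uniform(-180,-30),rng.uniform(-60,-10),rng.uniform(-170,170)])
        if c<1e-7 and not any(np.abs(j-s).max()<2 for s in sol): sol.append(j)
    print(name,[np.round(s,1).tolist() for s in sol])
j=np.array([-17,-.5,-50.6,-33.6,-10.7,134.2])
A=np.array([.30,-.2,.10])
for B in([.30,-.2,.2],[.36,0,.2],[.40,.12,.2],[.44,.12,.21],[.4984,.1123,.1037]):
  for t in np.linspace(.1,1,10):
    P=A+(np.array(B)-A)*t;j0=j;j,c=ik(P,T,j)
  print(B,np.round(j,1),"%.1e"%c);A=np.array(B)
```

```text
now []
red []
blue []
[0.3, -0.2, 0.2] [ -9.  -16.1 -52.   -4.6 -22.6  98.5] 3.1e-19
[0.36, 0, 0.2] [ 35.  -16.4 -61.3  32.4 -28.7  24.7] 1.5e-02
[0.4, 0.12, 0.2] [ 46.   -7.  -61.3  54.2 -28.4  -7.5] 2.8e-03
[0.44, 0.12, 0.21] [ 36.5  -4.4 -60.5  66.3 -22.5 -10.8] 3.4e-31
[0.4984, 0.1123, 0.1037] [ 10.7  11.9 -58.6 117.6 -12.4 -41.7] 1.1e-02
```

Tilts of 25–30° have no solution at the handle, so I need to shed about 15° of tilt. I'll calibrate a simulated handwheel (weighted IK, target reset to the pose reached) on the outer pushes, then look for an inner-limit push that gives the tilt I want.

```bash
cat > sim.py <<'E'
from ik import *
P0[5]=np.pi/2
SP=.7*np.array([159.86,159.86,180,180,180,180])/8
def step(j,row,w):
    q,M=fk(j,P0);P=q+M@(np.array(row[:3])/100);T=M
    f=lambda x:(lambda a,b:np.r_[(a-P)*w,(b-T).ravel()/1.414,(x-j)*1e-5])(*fk(x,P0))
    s=least_squares(f,j,bounds=(np.maximum(LO,j-SP)-1e-6,np.minimum(HI,j+SP)+1e-6),x_scale=30);return s.x
def run(j,rows,w):
    j=np.clip(j,LO,HI)
    for r in rows: j=step(j,r,w)
    return j
E
cat > v.py <<'E'
from sim import *
T0=np.array([[.996,-.086,0],[-.086,-.996,0],[0,0,-1]])
j0,c=ik(np.array([.8596,-.0974,.301]),T0,[4,60,70,0,-100,81]);print(j0,c)
rows=[[6,0,0]]*3+[[0,5,-1]]*2+[[0,4.5,-1]]+[[5,0,-3]]*3+[[5,-1,-3]]*5
for w in(.5,1,2,5,20):
    j=j0
    o=[]
    for i,r in enumerate(rows):
        j=step(j,r,w)
        if i in(2,8,13): q,M=fk(j,P0);o.append(np.round(np.r_[q,M[:2,2]],3).tolist())
    print(w,o)
print("meas .9335 -.1001 .2563 .065 -.012 | .9179 -.2174 .335 .192 -.048 | .9346 -.1434 .4311 .356 -.089")
E
python3 v.py
```

```text
[ 4.18153559e+00  5.01335826e+01  5.91442815e+01  2.82237213e-09
 -9.90106989e+01  8.08834785e+01] 8.646142152780018e-08
0.5 [[0.92, -0.1, 0.25, 0.009, -0.002], [0.884, -0.214, 0.293, 0.021, -0.005], [0.888, -0.139, 0.326, 0.039, -0.01]]
1 [[0.925, -0.1, 0.253, 0.033, -0.006], [0.896, -0.217, 0.305, 0.08, -0.02], [0.905, -0.141, 0.36, 0.149, -0.037]]
2 [[0.945, -0.103, 0.265, 0.112, -0.019], [0.935, -0.224, 0.347, 0.264, -0.066], [0.953, -0.148, 0.469, 0.469, -0.117]]
5 [[0.996, -0.108, 0.297, 0.316, -0.055], [1.019, -0.24, 0.452, 0.635, -0.155], [1.017, -0.153, 0.692, 0.891, -0.221]]
20 [[1.033, -0.112, 0.322, 0.452, -0.078], [1.063, -0.248, 0.514, 0.799, -0.196], [1.033, -0.153, 0.787, 0.964, -0.245]]
meas .9335 -.1001 .2563 .065 -.012 | .9179 -.2174 .335 .192 -.048 | .9346 -.1434 .4311 .356 -.089
```

w ≈ 1.5 reproduces the measured drift well. I'll use it to search for a push that brings the tilt to about 15–17° along the stage x.

```bash
cat > srch.py <<'E'
from sim import *
import sys
from h import sense
from multiprocessing import Pool
T=sense()['ee_rot'];tgt=np.array([.275,-.024])
def one(seed):
    rng=np.random.default_rng(seed);res=[]
    for k in range(6):
        A=rng.uniform([.22,-.25,.15],[.48,.5,.42])
        if A[1]>-.1 and A[1]<.3 and A[0]>.42 and A[2]<.25: continue
        j,c=ik(A,T,[30,-3,-50,40,-25,10])
        if c>1e-4: continue
        d=rng.normal(size=3);d[0]=-abs(d[0]);d/=np.linalg.norm(d)
        ja=j
        for n in range(14):
            j=step(j,T.T@d*6,1.5);q,M=fk(j,P0)
            if q[2]<.13 or np.hypot(q[0],q[1])<.2: break
            e=np.linalg.norm(M[:2,2]-tgt)
            res.append((e,n+1,A.round(3).tolist(),(T.T@d*6).round(1).tolist(),q.round(3).tolist(),M[:2,2].round(3).tolist(),j.round(0).tolist()))
    return sorted(res,key=lambda r:r[0])[:1]
if __name__=="__main__":
    with Pool() as p: R=sum(p.map(one,range(40)),[])
    for r in sorted(R,key=lambda r:r[0]+.004*r[1])[:8]: print(r)
E
nproc; time timeout 500 python3 srch.py
```

```text
4
(np.float64(0.027436196764876644), 9, [0.384, 0.049, 0.418], [-4.0, 0.3, 4.5], [0.378, 0.035, 0.137], [0.301, -0.015], [35.0, -3.0, -61.0, 31.0, -21.0, 22.0])
(np.float64(0.11258562643096323), 11, [0.293, 0.114, 0.415], [-4.1, 3.8, -2.1], [0.144, -0.188, 0.445], [0.363, -0.094], [36.0, -51.0, -30.0, 17.0, -96.0, 53.0])
(np.float64(0.13794176299937805), 6, [0.417, 0.157, 0.205], [-2.4, 5.0, 2.3], [0.385, -0.134, 0.144], [0.412, -0.036], [5.0, -3.0, -61.0, 26.0, -9.0, 57.0])
(np.float64(0.12055588128456933), 13, [0.262, -0.25, 0.208], [-3.5, 0.4, -4.8], [-0.179, -0.256, 0.629], [0.395, -0.038], [-118.0, -4.0, 29.0, -28.0, -129.0, 177.0])
(np.float64(0.16303790070359558), 5, [0.381, 0.075, 0.269], [-4.7, -2.1, 3.1], [0.306, 0.244, 0.145], [0.42, -0.098], [75.0, 1.0, -61.0, 47.0, -36.0, -31.0])
(np.float64(0.1425703941920806), 11, [0.436, 0.021, 0.34], [-3.4, 1.1, -4.8], [0.129, -0.165, 0.628], [0.416, -0.003], [19.0, -39.0, 1.0, 8.0, -106.0, 71.0])
(np.float64(0.13670935079593743), 14, [0.442, -0.055, 0.411], [-4.5, 3.7, -1.6], [-0.083, -0.435, 0.366], [0.387, -0.102], [-97.0, 1.0, -3.0, -24.0, -83.0, 177.0])
(np.float64(0.17202690362139922), 9, [0.397, 0.403, 0.211], [-1.5, 5.8, 0.4], [0.294, -0.078, 0.238], [0.44, -0.072], [35.0, -32.0, -61.0, 27.0, -44.0, 34.0])
real	0m4.485s
user	0m15.504s
sys	0m0.065s
```

Pushing down at about (0.38, 0.05) sheds the tilt nicely: (0.30, −0.015) with healthy joints. I'll simulate the full row sequence from the present state.

```bash
cat > seq.py <<'E'
from sim import *
from h import sense
def show(rows,w=1.5,j=None):
    j=np.clip(sense()['joints'],LO,HI) if j is None else j
    for i,r in enumerate(rows):
        j=step(j,r,w);q,M=fk(j,P0);print(i,q.round(3),M[:,2].round(3),M[:,1].round(3),j.round(0))
    return j
E
python3 - <<'E'
from seq import *
j=show([[0,0,-4]]*4+[[-5,2.5,0]]*2+[[-1,1,-4]])
print()
for w in(1.2,1.5,2): print(w);show([[-4,.3,4.5]]*7,w,j)
E
```

```text
0 [0.472 0.119 0.183] [ 0.532 -0.044 -0.846] [-0.074 -0.997  0.006] [ 17.   1. -61. 102. -12. -30.]
1 [0.463 0.121 0.203] [ 0.545 -0.039 -0.837] [-0.071 -0.997  0.001] [ 25.  -2. -61.  86. -16. -21.]
2 [0.443 0.122 0.225] [ 0.555 -0.038 -0.831] [-0.069 -0.998 -0.001] [ 35.  -6. -61.  70. -22. -13.]
3 [0.421 0.123 0.257] [ 0.557 -0.038 -0.83 ] [-0.069 -0.998 -0.001] [ 46. -11. -58.  55. -31.  -5.]
4 [0.385 0.105 0.247] [ 0.544 -0.04  -0.838] [-0.071 -0.997  0.002] [ 50. -15. -61.  52. -34.  -5.]
5 [0.353 0.09  0.252] [ 0.521 -0.044 -0.853] [-0.074 -0.997  0.006] [ 57. -20. -61.  44. -42.  -3.]
6 [0.322 0.082 0.281] [ 0.521 -0.044 -0.853] [-0.074 -0.997  0.006] [ 69. -27. -59.  38. -55.  -4.]

1.2
0 [0.322 0.087 0.256] [ 0.506 -0.047 -0.862] [-0.076 -0.997  0.009] [ 68. -25. -61.  39. -51.  -6.]
1 [0.325 0.096 0.244] [ 0.484 -0.051 -0.873] [-0.079 -0.997  0.014] [ 66. -22. -61.  38. -48.  -6.]
2 [0.328 0.106 0.231] [ 0.462 -0.056 -0.885] [-0.082 -0.996  0.02 ] [ 65. -19. -61.  38. -46.  -6.]
3 [0.33  0.116 0.217] [ 0.44  -0.061 -0.896] [-0.085 -0.996  0.026] [ 64. -16. -61.  38. -43.  
[... 1010 characters left out ...]

0 [0.32  0.086 0.249] [ 0.487 -0.05  -0.872] [-0.078 -0.997  0.013] [ 67. -24. -61.  37. -50.  -5.]
1 [0.321 0.092 0.227] [ 0.438 -0.058 -0.897] [-0.084 -0.996  0.024] [ 65. -21. -61.  35. -47.  -3.]
2 [0.319 0.099 0.204] [ 0.388 -0.067 -0.919] [-0.089 -0.995  0.035] [ 64. -17. -61.  33. -44.  -2.]
3 [0.315 0.106 0.181] [ 0.336 -0.076 -0.939] [-0.093 -0.995  0.047] [ 63. -13. -61.  31. -41.  -1.]
4 [0.309 0.115 0.158] [ 0.284 -0.085 -0.955] [-0.098 -0.993  0.059] [ 63. -10. -61.  28. -39.  -1.]
5 [0.3   0.124 0.134] [ 0.23  -0.095 -0.968] [-0.101 -0.992  0.073] [ 64.  -6. -61.  25. -36.  -0.]
6 [0.289 0.135 0.109] [ 0.176 -0.106 -0.979] [-0.105 -0.991  0.089] [ 66.  -2. -61.  22. -34.   0.]
```

```bash
python3 -m handwheel '[[0,0,-4,0,1],[0,0,-4,0,1],[0,0,-4,0,1],[0,0,-4,0,1],[1,2.5,-5,0,1],[1,2.5,-5,0,1],[1,3,-4,0,1]]'
python3 - <<'E'
from seq import *
print(sense()['joints'])
show([[-4,.3,4.5]]*9)
E
```

```text
time_s: 9.0
tcp_pos: [0.3913, 0.0585, 0.402]
ee_rot: [[0.822, -0.08, 0.564], [-0.059, -0.997, -0.055], [0.567, 0.012, -0.824]]
wrist_force: [0.2, 0.4, 0.2]
gripper_width: 0.998
[ 51.24467319 -23.82488711 -40.95740554  34.27661781 -57.39788612
  19.44778117]
0 [0.384 0.055 0.342] [ 0.564 -0.055 -0.824] [-0.08  -0.997  0.012] [ 51. -24. -50.  38. -50.  13.]
1 [0.376 0.052 0.283] [ 0.564 -0.055 -0.824] [-0.08  -0.997  0.012] [ 48. -22. -59.  45. -40.   5.]
2 [0.381 0.052 0.255] [ 0.54  -0.055 -0.84 ] [-0.081 -0.997  0.013] [ 44. -19. -61.  47. -34.   4.]
3 [0.39  0.054 0.236] [ 0.508 -0.055 -0.86 ] [-0.082 -0.996  0.015] [ 41. -15. -61.  47. -31.   6.]
4 [0.397 0.055 0.217] [ 0.475 -0.054 -0.878] [-0.083 -0.996  0.016] [ 39. -12. -61.  47. -28.   7.]
5 [0.402 0.056 0.197] [ 0.44  -0.052 -0.896] [-0.083 -0.996  0.017] [ 37.  -9. -61.  46. -25.   8.]
6 [0.406 0.057 0.177] [ 0.405 -0.05  -0.913] [-0.083 -0.996  0.017] [ 36.  -6. -61.  46. -23.   9.]
7 [0.409 0.058 0.156] [ 0.368 -0.046 -0.929] [-0.083 -0.996  0.017] [ 35.  -3. -61.  45. -20.  10.]
8 [0.409 0.059 0.136] [ 0.33  -0.042 -0.943] [-0.083 -0.996  0.016] [ 34.   0. -61.  44. -19.  11.]
```

```bash
python3 -m handwheel '[[-4,0.3,4.5,0,1],[-4,0.3,4.5,0,1],[-4,0.3,4.5,0,1],[-4,0.3,4.5,0,1],[-4,0.3,4.5,0,1],[-4,0.3,4.5,0,1],[-4,0.3,4.5,0,1]]'
python3 - <<'E'
from seq import *
print(sense()['joints'])
show([[-4,.3,4.5]]*3);show([[-5,0,3]]*5)
E
```

```text
time_s: 9.88
tcp_pos: [0.4006, 0.0561, 0.1644]
ee_rot: [[0.924, -0.086, 0.373], [-0.073, -0.996, -0.05], [0.376, 0.019, -0.926]]
wrist_force: [-0.3, 0.4, -0.6]
gripper_width: 1.0
[ 36.40955448  -4.53318585 -61.19090175  42.75006339 -22.67231004
  10.57479406]
0 [0.401 0.057 0.144] [ 0.336 -0.046 -0.941] [-0.086 -0.996  0.018] [ 35.  -2. -61.  42. -20.  12.]
1 [0.4   0.058 0.123] [ 0.297 -0.04  -0.954] [-0.085 -0.996  0.016] [ 35.   1. -61.  40. -18.  13.]
2 [0.397 0.059 0.103] [ 0.257 -0.033 -0.966] [-0.084 -0.996  0.012] [ 35.   4. -61.  37. -17.  15.]
0 [0.386 0.062 0.153] [ 0.337 -0.047 -0.94 ] [-0.086 -0.996  0.018] [ 39.  -4. -61.  38. -24.  12.]
1 [0.371 0.069 0.143] [ 0.301 -0.043 -0.953] [-0.086 -0.996  0.018] [ 43.  -4. -61.  34. -25.  13.]
2 [0.355 0.077 0.133] [ 0.264 -0.04  -0.964] [-0.086 -0.996  0.018] [ 46.  -4. -61.  30. -26.  13.]
3 [0.337 0.087 0.123] [ 0.228 -0.038 -0.973] [-0.086 -0.996  0.019] [ 50.  -3. -61.  26. -27.  13.]
4 [0.318 0.099 0.114] [ 0.191 -0.038 -0.981] [-0.087 -0.996  0.021] [ 54.  -3. -61.  22. -29.  12.]
```

```bash
python3 -m handwheel '[[-5,0,3,0,1],[-5,0,3,0,1],[-3,0,2,0,1],[0,0,0,0,1]]'
cat > tgt.py <<'E'
from seq import *
import sys
s=sense();R=s['ee_rot'];print(s['joints'].round(1),"tilt",np.degrees(np.arcsin(R[0,2])))
def go(xs,ys,up,back=0,off=0):
    G=grip(xs,ys,up)+RZ.apply([off,0,0])-R[:,2]*back
    j,c=ik(G,R,s['joints']);print("to",G.round(4),"tool cm",((G-s['tcp_pos'])@R*100).round(2),"ik",j.round(0),"%.0e"%c)
E
python3 - <<'E'
from tgt import *
go(-.0174,.003,.074,.11,-.005);go(-.0174,.003,.074,0,-.005);go(.0356,.0047,.074,0,-.005);go(-.036,-.02,.074,0,-.005)
E
```

```text
time_s: 10.38
tcp_pos: [0.3585, 0.0735, 0.1303]
ee_rot: [[0.961, -0.085, 0.263], [-0.077, -0.996, -0.039], [0.265, 0.017, -0.964]]
wrist_force: [0.2, -0.4, -0.2]
gripper_width: 0.996
[ 44.7  -2.9 -61.2  29.9 -25.3  14.1] tilt 15.253981064859168
to [0.4585 0.1175 0.2201] tool cm [11.65 -5.08 -6.2 ] ik [ 41.   2. -37.  17. -42.  32.] 9e-20
to [0.4874 0.1132 0.1141] tool cm [11.65 -5.08  4.8 ] ik [ 36.  12. -46.  29. -23.  24.] 4e-29
to [0.5404 0.1103 0.1141] tool cm [16.76 -5.25  6.2 ] ik [ 32.  17. -39.  25. -25.  32.] 1e-30
to [0.4669 0.0919 0.1141] tool cm [ 9.84 -2.79  4.34] ik [ 35.  10. -50.  30. -21.  23.] 1e-28
```

Tilt is now 15.3° in the right direction and all grip poses are reachable. I'll move up, then over to the pregrasp.

```bash
python3 -m handwheel '[[0,-1,-4,0,1],[3,-1,-2.2,0,1],[4.5,-1.5,0,0,1],[4.15,-1.58,0,0,1],[0,0,0,0,1]]'
python3 - <<'E'
from tgt import *
import cv2
go(-.0174,.003,.074,0,-.005)
p=cams.camera_params('wrist');im=cams.capture('wrist')[:,:,::-1]
np.savez('w2.npz',o=p['origin'],R=p['rotation'],k=[p['fx'],p['cx'],p['cy']])
cv2.imwrite('pics/w2.png',cv2.resize(im[150:390,160:480],None,fx=2.5,fy=2.5,interpolation=cv2.INTER_CUBIC))
E
```

```text
time_s: 11.0
tcp_pos: [0.4618, 0.1173, 0.2211]
ee_rot: [[0.96, -0.089, 0.265], [-0.082, -0.996, -0.04], [0.268, 0.016, -0.963]]
wrist_force: [-0.7, -1.1, -1.1]
gripper_width: 1.0
[ 40.5   1.8 -37.   17.6 -42.2  32.4] tilt 15.391907797296247
to [0.4874 0.1132 0.1141] tool cm [-3.700e-01  1.000e-02  1.101e+01] ik [ 36.  12. -47.  29. -22.  23.] 2e-27Traceback (most recent call last):
  File "<stdin>", line 4, in <module>
NameError: name 'cams' is not defined
```

```bash
cat > wl.py <<'E'
import cv2,sys
from h import *
def wshot(name,u0,u1,v0,v1,f):
    p=cams.camera_params('wrist');im=cams.capture('wrist')[:,:,::-1]
    np.savez('pics/'+name+'.npz',o=p['origin'],R=p['rotation'],k=[p['fx'],p['cx'],p['cy']],c=[u0,v0,f])
    cv2.imwrite('pics/'+name+'.png',cv2.resize(im[v0:v1,u0:u1],None,fx=f,fy=f,interpolation=cv2.INTER_CUBIC))
def wpt(name,u,v,z): # crop pixel -> stage coords on plane z
    d=np.load('pics/'+name+'.npz');u0,v0,f=d['c'];F,cx,cy=d['k']
    x,y=(u+.5)/f-.5+u0-cx,(v+.5)/f-.5+v0-cy;r=np.hypot(x,y);a=r/F
    w=d['R']@np.array([np.sin(a)*x/r,np.sin(a)*y/r,np.cos(a)]);P=d['o']+w*(z-d['o'][2])/w[2]
    t=np.radians(-4.95);q=P-[.6181,.0989,0];return np.array([np.cos(t)*q[0]+np.sin(t)*q[1],-np.sin(t)*q[0]+np.cos(t)*q[1],P[2]])
E
python3 -c "
from wl import *
wshot('w3',180,460,160,370,2.8)"
```

```text
(no output)
```

View pics/w3.png

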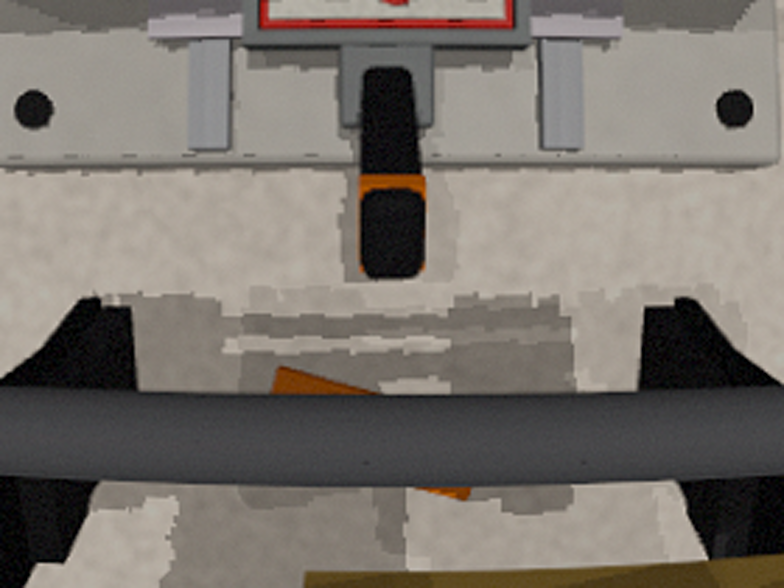

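The handle top face is centred at crop (392,232), midway between the fingers (137 and 640). Bolts are at (33,108) and (735,108). I'll check these numerically and descend along the tool.

```bash
python3 -c "
from wl import *
print('top',wpt('w3',392,232,.128),'bolts',wpt('w3',33,108,.022),wpt('w3',735,108,.022),'foot edges',wpt('w3',343,120,.05),wpt('w3',433,120,.05))"
```

```text
top [-0.13196203  0.0022023   0.128     ] bolts [-0.08922894  0.12727769  0.022     ] [-0.08985394 -0.12322192  0.022     ] foot edges [-0.09762177  0.01593468  0.05      ] [-0.09769264 -0.01251228  0.05      ]
```

```bash
python3 -m handwheel '[[-0.1,0.05,2.5,0,1],[-0.1,0.05,2.5,0,1],[0,0.05,2.5,0,1],[0,0,2.2,0,1],[0,0,1.2,0,1],[0,0,0,0,1]]'
python3 - <<'E'
from tgt import *
go(-.0155,.0015,.074,0,-.005)
E
```

```text
time_s: 11.8
tcp_pos: [0.4839, 0.109, 0.1132]
ee_rot: [[0.962, -0.089, 0.26], [-0.081, -0.996, -0.043], [0.263, 0.02, -0.965]]
wrist_force: [-0.3, 0.4, 0.1]
gripper_width: 0.998
[ 35.6  12.2 -46.8  28.9 -22.6  23.4] tilt 15.064599083682884
to [0.4892 0.1116 0.1141] tool cm [ 0.52 -0.3   0.05] ik [ 36.  13. -46.  28. -23.  24.] 1e-27
```

```bash
python3 -m handwheel '[[0.5,-0.3,0,0,1],[0,0,0,0,0.1],[0,0,0,0,0],[0,0,0,0,0],[0,0,0,0,0],[0,0,0,0,0],[0,0,0,0,0]]'; python3 -c "
from wl import *
wshot('w4',180,460,160,370,2.8)"
```

```text
time_s: 12.68
tcp_pos: [0.4905, 0.1125, 0.1152]
ee_rot: [[0.961, -0.09, 0.262], [-0.082, -0.996, -0.041], [0.264, 0.018, -0.964]]
wrist_force: [0.5, 0.2, -0.8]
gripper_width: 0.398
```

```bash
python3 -m handwheel '[[0,0,0,0,0],[0,0,0,0,0],[0,0,0,0,0],[0,0,0,0,0],[0,0,0,0,0],[0,0,0,0,0]]'; python3 -c "
from wl import *
wshot('w5',220,420,120,300,4)
import cv2
cv2.imwrite('pics/s5.png',cv2.resize(np.hstack([cams.capture('scene')[160:340,270:470],cams.capture('side')[160:340,280:440]])[:,:,::-1],None,fx=2.2,fy=2.2,interpolation=cv2.INTER_CUBIC))"
```

```text
time_s: 13.48
tcp_pos: [0.4905, 0.1124, 0.1152]
ee_rot: [[0.961, -0.09, 0.262], [-0.082, -0.996, -0.041], [0.264, 0.018, -0.964]]
wrist_force: [-0.0, -2.4, -0.2]
gripper_width: 0.182
```

View pics/w5.png

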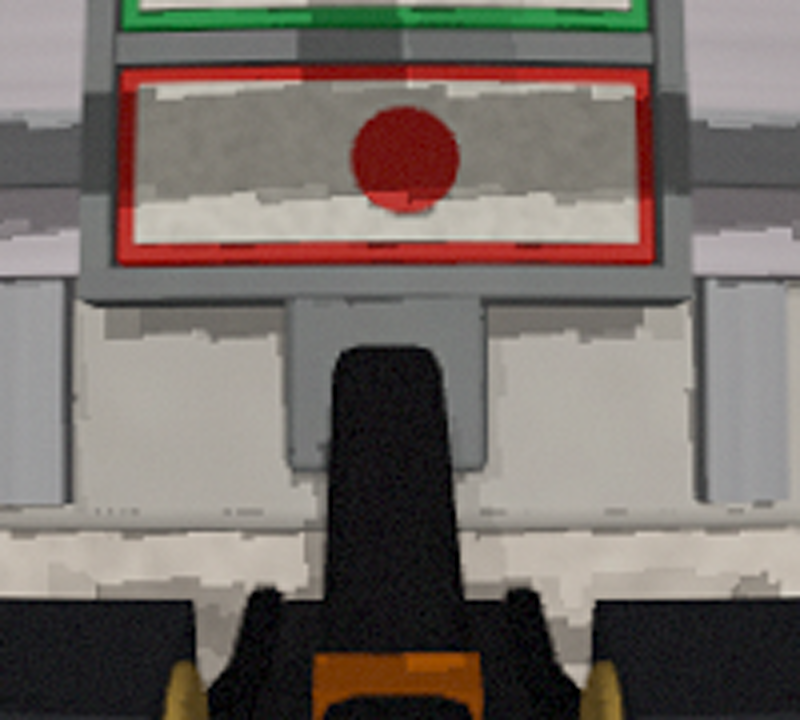

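The handle is gripped (opening 0.182, about 16 mm). The red spot is at crop (406,159), with the cassette seated. Now I'll measure the spot by colour centroid in all three cameras.

```bash
cat > spots.py <<'E'
from wl import *
np.set_printoptions(precision=4,suppress=True)
from scipy.ndimage import label,center_of_mass
def st(P):
    t=np.radians(-4.95);q=np.array(P)-[.6181,.0989,0];return np.array([np.cos(t)*q[0]+np.sin(t)*q[1],-np.sin(t)*q[0]+np.cos(t)*q[1]])
def inv(n,X,Y,z):
    p=cams.camera_params(n);t=np.radians(-4.95);P=np.array([.6181+np.cos(t)*X-np.sin(t)*Y,.0989+np.sin(t)*X+np.cos(t)*Y,z])
    c=p['rotation'].T@(P-p['origin']);return p['fx']*c[0]/c[2]+p['cx'],p['fy']*c[1]/c[2]+p['cy']
def spots(n,guess):
    im=cams.capture(n).astype(int);s=im.sum(2)+1
    for col,ch in(("red",0),("green",1),("blue",2)):
        oth=[c for c in range(3) if c!=ch]
        m=(im[:,:,ch]>1.5*im[:,:,oth].max(2)) if ch!=2 else (im[:,:,2]>1.45*im[:,:,0])&(im[:,:,2]>1.2*im[:,:,1])
        if col=="green": m=(im[:,:,1]>1.4*im[:,:,0])&(im[:,:,1]>1.2*im[:,:,2])
        L,k=label(m);best=None;g=inv(n,*guess[col],.0585)
        for i in range(1,k+1):
            a=(L==i).sum()
            if a<12 or a>400: continue
            v,u=center_of_mass(L==i);d=np.hypot(u-g[0],v-g[1])
            if best is None or d<best[0]: best=(d,u,v,a)
        if best and best[0]<15: print(n,col,"px %.1f %.1f area %d off %.1f"%(best[1],best[2],best[3],best[0]),"stage",st(plane(n,best[1],best[2],.0585)))
        else: print(n,col,"not found",best)
if __name__=="__main__":
    import sys
    dx,dy=map(float,sys.argv[1:3])
    g={"red":(-.0531+dx,-.0017+dy),"green":(-.0174+dx,.0074+dy),"blue":(.0188+dx,.0228+dy)}
    for n in("scene","side"): spots(n,g)
E
python3 spots.py 0 0; python3 -c "
from wl import *
print('wrist red',wpt('w5',406,159,.0585),'rim corners?',wpt('w5',118,265,.0575),wpt('w5',657,265,.0575))"
python3 -m handwheel '[[1.02,0,0.28,0,0],[1.02,0,0.28,0,0],[1.02,0,0.28,0,0],[1.02,0,0.28,0,0],[0.9,0,0.25,0,0],[0,0,0,0,0]]'; python3 spots.py .052 .002
```

```text
scene red px 369.5 254.2 area 48 off 0.5 stage [-0.0532 -0.0026]
scene green px 362.4 271.5 area 45 off 0.6 stage [-0.0177  0.0064]
scene blue px 358.3 291.9 area 56 off 0.4 stage [0.0185 0.0222]
side red px 353.3 292.6 area 26 off 0.3 stage [-0.0532 -0.0009]
side green px 333.1 293.8 area 24 off 0.2 stage [-0.017   0.0077]
side blue px 312.5 297.6 area 29 off 0.3 stage [0.0187 0.0238]
wrist red [-0.05436404 -0.00064975  0.0585    ] rim corners? [-0.0694668   0.04148835  0.0575    ] [-0.0696708  -0.03750423  0.0575    ]
time_s: 14.48
tcp_pos: [0.5433, 0.1083, 0.1152]
ee_rot: [[0.961, -0.09, 0.263], [-0.082, -0.996, -0.04], [0.266, 0.017, -0.964]]
wrist_force: [1.0, -1.6, -0.7]
gripper_width: 0.178
scene red px 352.1 276.0 area 54 off 1.7 stage [-0.0005 -0.0024]
scene green px 344.5 294.4 area 50 off 1.6 stage [0.0353 0.0069]
scene blue px 339.8 315.9 area 61 off 1.5 stage [0.0715 0.0226]
side red px 324.6 290.1 area 31 off 0.6 stage [-0.0003 -0.0011]
side green px 304.2 291.5 area 26 off 0.9 stage [0.0361 0.0081]
side blue px 283.5 295.2 area 32 off 0.5 stage [0.0717 0.024 ]
```

The red spot reads (−0.4, −1.8) mm from the pointer axis. I'll correct by that amount and look.

```bash
python3 -m handwheel '[[0.04,-0.18,0,0,0],[0,0,0,0,0]]'; python3 spots.py .053 .002|grep red
python3 - <<'E'
from wl import *
wshot('w6',240,400,40,280,2.5)
w=cv2.imread('pics/w6.png')
a=cv2.resize(cams.capture('side')[225:325,275:375][:,:,::-1],(395,300),interpolation=cv2.INTER_CUBIC)
b=cv2.resize(cams.capture('scene')[225:325,300:400][:,:,::-1],(395,300),interpolation=cv2.INTER_CUBIC)
cv2.imwrite('pics/c6.png',np.hstack([w,np.vstack([b,a])]));print(w.shape)
E
```

```text
time_s: 14.82
tcp_pos: [0.5424, 0.1098, 0.1152]
ee_rot: [[0.961, -0.089, 0.262], [-0.081, -0.996, -0.041], [0.265, 0.018, -0.964]]
wrist_force: [2.0, -1.2, -1.1]
gripper_width: 0.176
scene red px 353.2 276.0 area 50 off 1.0 stage [-0.0015 -0.0009]
side red px 325.0 290.8 area 28 off 0.7 stage [-0.0014  0.0008]
(600, 400, 3)
```

View pics/c6.png

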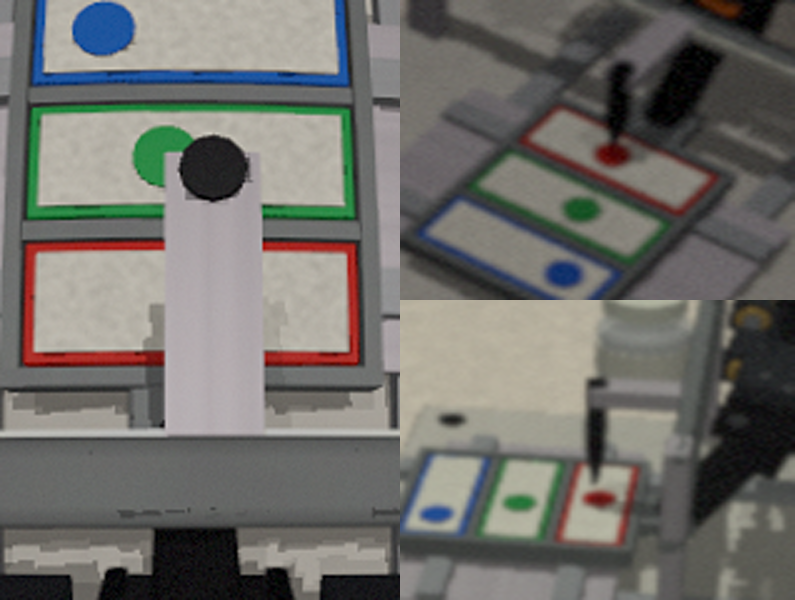

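The tip sits just above the red spot in both views (scene tip crop ≈(614,141), side tip ≈(595,480)). I'll compare against the expected projections and correct x by +1.4 mm.

```bash
python3 -m handwheel '[[0.14,0,0.04,0,0],[0,0,0,0,0]]'; python3 spots.py .053 .002|grep red
python3 - <<'E'
from spots import *
for n in("scene","side"): print(n,"tip",inv(n,0,0,.07),"spot",inv(n,0,0,.0585),"ptop",inv(n,0,0,.13))
print("seen tip scene",214/3.95+300,141/3+225,"side",195/3.95+275,180/3+225)
E
```

```text
time_s: 15.32
tcp_pos: [0.5437, 0.1096, 0.1152]
ee_rot: [[0.961, -0.089, 0.262], [-0.082, -0.996, -0.041], [0.264, 0.018, -0.964]]
wrist_force: [-1.9, 0.2, -0.2]
gripper_width: 0.182
scene red px 352.9 276.6 area 58 off 0.6 stage [-0.0003 -0.0008]
side red px 324.0 290.7 area 27 off 0.4 stage [0.0004 0.0008]
scene tip (np.float64(353.543837110728), np.float64(273.20408481243066)) spot (np.float64(353.168553816134), np.float64(276.9659089460344)) ptop (np.float64(355.62843030657376), np.float64(252.3082093342475))
side tip (np.float64(324.42331653049774), np.float64(285.4375576358107)) spot (np.float64(324.3289411790355), np.float64(290.4651849549905)) ptop (np.float64(324.93586834661323), np.float64(258.13255189786184))
seen tip scene 354.17721518987344 272.0 side 324.36708860759495 285.0
```

The red spot is centred within about 0.5 mm in both views and the tip projections agree. Holding for 2.5 s.

```bash
python3 -m handwheel '[[0,0,0,0,0],[0,0,0,0,0],[0,0,0,0,0],[0,0,0,0,0],[0,0,0,0,0],[0,0,0,0,0],[0,0,0,0,0],[0,0,0,0,0],[0,0,0,0,0],[0,0,0,0,0]]' | head -2; python3 -m handwheel '[[0,0,0,0,0],[0,0,0,0,0],[0,0,0,0,0],[0,0,0,0,0],[0,0,0,0,0],[0,0,0,0,0],[0,0,0,0,0],[0,0,0,0,0],[0,0,0,0,0],[0,0,0,0,0]]'; python3 spots.py .053 .0017
```

```text
time_s: 16.68
tcp_pos: [0.544, 0.1096, 0.1152]
time_s: 17.92
tcp_pos: [0.544, 0.1095, 0.1152]
ee_rot: [[0.961, -0.09, 0.262], [-0.082, -0.996, -0.041], [0.265, 0.018, -0.964]]
wrist_force: [-1.1, 1.4, -0.9]
gripper_width: 0.182
scene red px 352.9 276.7 area 56 off 0.4 stage [-0.0001 -0.0007]
scene green px 345.0 295.0 area 51 off 0.6 stage [0.0358 0.0082]
scene blue px 340.5 316.6 area 63 off 0.2 stage [0.0719 0.0242]
side red px 324.0 290.7 area 27 off 0.4 stage [0.0004 0.0008]
side green px 303.9 292.1 area 28 off 0.5 stage [0.0364 0.0099]
side blue px 282.9 295.9 area 30 off 0.7 stage [0.0723 0.0263]
```

Red was held still and centred. The blue spot reads (72.1, 25.2) mm, so I'll move by (−72.1, −25.2) mm.

```bash
python3 -m handwheel '[[-0.99,0.36,-0.27,0,0],[-0.99,0.36,-0.27,0,0],[-0.99,0.36,-0.27,0,0],[-0.99,0.36,-0.27,0,0],[-0.99,0.37,-0.26,0,0],[-0.99,0.37,-0.26,0,0],[-0.99,0.37,-0.26,0,0],[0,0,0,0,0]]'; python3 spots.py -.019 -.0235
```

```text
time_s: 19.02
tcp_pos: [0.4687, 0.0894, 0.1152]
ee_rot: [[0.961, -0.09, 0.261], [-0.082, -0.996, -0.043], [0.263, 0.02, -0.965]]
wrist_force: [-2.6, 1.0, -0.5]
gripper_width: 0.18
scene red not found (np.float64(18.08029344775062), np.float64(377.54545454545456), np.float64(252.74242424242425), np.int64(66))
scene green px 358.3 257.2 area 14 off 1.0 stage [-0.0372 -0.0146]
scene blue px 352.3 275.5 area 55 off 1.3 stage [-0.0015 -0.0027]
side red px 364.7 285.2 area 29 off 0.5 stage [-0.0727 -0.0263]
side green px 337.5 285.3 area 27 off 7.5 stage [-0.0224 -0.0191]
side blue px 324.8 290.2 area 29 off 0.3 stage [-0.0007 -0.001 ]
```

Both cameras agree on the residual: about (−1.2, −1.9) mm. Correcting.

```bash
python3 -m handwheel '[[0.12,-0.19,0.03,0,0],[0,0,0,0,0],[0,0,0,0,0]]'; python3 spots.py -.019 -.0235|grep blue
```

```text
time_s: 19.5
tcp_pos: [0.4715, 0.092, 0.1152]
ee_rot: [[0.961, -0.09, 0.261], [-0.082, -0.996, -0.042], [0.264, 0.019, -0.964]]
wrist_force: [-1.0, -2.3, 1.1]
gripper_width: 0.185
scene blue px 352.9 277.5 area 56 off 0.8 stage [0.0011 0.0002]
side blue px 323.0 291.0 area 29 off 1.7 stage [0.0022 0.0019]
```

```bash
python3 -m handwheel '[[-0.14,0.1,-0.04,0,0],[0,0,0,0,0],[0,0,0,0,0],[0,0,0,0,0]]'; python3 spots.py -.019 -.0235|grep blue
```

```text
time_s: 20.1
tcp_pos: [0.4704, 0.0921, 0.1153]
ee_rot: [[0.961, -0.089, 0.263], [-0.081, -0.996, -0.04], [0.265, 0.017, -0.964]]
wrist_force: [3.1, 1.5, -6.1]
gripper_width: 0.186
scene blue px 353.4 277.2 area 52 off 0.8 stage [0.0002 0.0006]
side blue px 324.0 291.0 area 31 off 0.9 stage [0.0004 0.0017]
```

```bash
python3 -m handwheel '[[0,0.14,0,0,0],[0,0,0,0,0],[0,0,0,0,0]]'; python3 spots.py -.019 -.0235|grep blue
```

```text
time_s: 20.58
tcp_pos: [0.4699, 0.0901, 0.1153]
ee_rot: [[0.961, -0.09, 0.262], [-0.082, -0.996, -0.041], [0.265, 0.018, -0.964]]
wrist_force: [1.7, 2.6, -6.5]
gripper_width: 0.185
scene blue px 352.4 276.5 area 53 off 0.5 stage [-0.0001 -0.0015]
side blue px 324.4 290.4 area 28 off 0.2 stage [-0.     -0.0002]
```

```bash
python3 -m handwheel '[[0,-0.07,0,0,0],[0,0,0,0,0],[0,0,0,0,0]]'; python3 spots.py -.019 -.0235|grep blue
```

```text
time_s: 21.05
tcp_pos: [0.4697, 0.0902, 0.1153]
ee_rot: [[0.961, -0.09, 0.261], [-0.082, -0.996, -0.042], [0.264, 0.019, -0.964]]
wrist_force: [1.9, -0.8, -4.4]
gripper_width: 0.181
scene blue px 352.5 276.4 area 52 off 0.5 stage [-0.0002 -0.0016]
side blue px 324.5 290.5 area 28 off 0.3 stage [-0.0003  0.0001]
```

Blue is within about 0.3 mm in x and 0.8 mm in y. Holding 2.5 s.

```bash
python3 -m handwheel '[[0,0,0,0,0],[0,0,0,0,0],[0,0,0,0,0],[0,0,0,0,0],[0,0,0,0,0],[0,0,0,0,0],[0,0,0,0,0],[0,0,0,0,0],[0,0,0,0,0],[0,0,0,0,0]]' | head -2; python3 -m handwheel '[[0,0,0,0,0],[0,0,0,0,0],[0,0,0,0,0],[0,0,0,0,0],[0,0,0,0,0],[0,0,0,0,0],[0,0,0,0,0],[0,0,0,0,0],[0,0,0,0,0],[0,0,0,0,0]]'; python3 spots.py -.019 -.0235|grep blue
```

```text
time_s: 22.4
tcp_pos: [0.4699, 0.0907, 0.1153]
time_s: 23.65
tcp_pos: [0.4699, 0.0907, 0.1153]
ee_rot: [[0.961, -0.09, 0.262], [-0.082, -0.996, -0.041], [0.264, 0.018, -0.964]]
wrist_force: [-1.6, -2.5, -2.3]
gripper_width: 0.179
scene blue px 352.6 276.4 area 52 off 0.3 stage [-0.0003 -0.0013]
side blue px 324.2 290.5 area 26 off 0.4 stage [0.0002 0.0001]
```

Still centred at about (0, −0.6) mm. I'll open fully in place, then retreat up along the tool.

```bash
python3 -m handwheel '[[0,0,0,0,0.4],[0,0,0,0,0.7],[0,0,0,0,1],[0,0,0,0,1],[0,0,0,0,1],[0,0,0,0,1],[0,0,0,0,1],[0,0,0,0,1],[0,0,0,0,1]]'; python3 spots.py -.019 -.0235|grep blue; python3 -m handwheel '[[0,0,-1,0,1],[0,0,-2.5,0,1],[0,0,-3,0,1],[0,0,-3,0,1],[0,0,-2,0,1],[0,0,0,0,1],[0,0,0,0,1]]';python3 spots.py -.019 -.0235
python3 - <<'E'
from wl import *
wshot('w9',200,440,80,320,2.5)
w=cv2.imread('pics/w9.png')[:, 100:500]
a=cv2.resize(cams.capture('side')[200:330,260:390][:,:,::-1],(395,300),interpolation=cv2.INTER_CUBIC)
b=cv2.resize(cams.capture('scene')[180:340,230:400][:,:,::-1],(395,300),interpolation=cv2.INTER_CUBIC)
cv2.imwrite('pics/c9.png',np.hstack([w,np.vstack([b,a])]))
E
```

```text
time_s: 24.88
tcp_pos: [0.47, 0.0908, 0.1153]
ee_rot: [[0.961, -0.09, 0.262], [-0.082, -0.996, -0.041], [0.264, 0.018, -0.964]]
wrist_force: [0.3, -1.0, 0.5]
gripper_width: 0.991
scene blue px 352.7 276.4 area 53 off 0.3 stage [-0.0004 -0.0012]
side blue px 324.2 290.5 area 26 off 0.4 stage [0.0002 0.0001]
time_s: 25.85
tcp_pos: [0.4394, 0.0951, 0.2252]
ee_rot: [[0.961, -0.09, 0.261], [-0.082, -0.996, -0.042], [0.263, 0.019, -0.965]]
wrist_force: [-0.3, 0.0, -0.1]
gripper_width: 1.002
scene red not found (np.float64(18.033324164348986), np.float64(346.39285714285717), np.float64(238.92857142857142), np.int64(28))
scene green px 358.4 257.5 area 21 off 1.2 stage [-0.0368 -0.0141]
scene blue px 352.7 276.5 area 54 off 0.3 stage [-0.0003 -0.0012]
side red px 364.2 285.7 area 26 off 0.2 stage [-0.0718 -0.0247]
side green px 352.1 287.5 area 34 off 7.4 stage [-0.05  -0.016]
side blue px 324.2 290.5 area 26 off 0.4 stage [0.0002 0.0001]
```

View pics/c9.png

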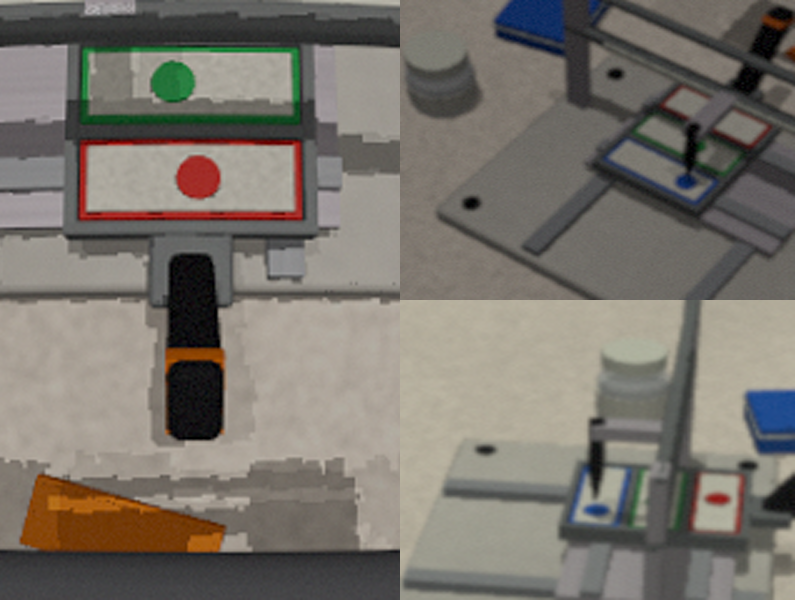

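The pointer tip stands over the blue spot (scene crop (687,181), side crop (596,509)). All cassettes are seated, the other objects are unmoved and the gripper is clear. I'm handing in.

```bash
python3 -c "
from station import job
print(job.finish_job())"
```

```text
the job is handed in; nothing more can be done
None
```

I read the red spot first, then the blue one, and let go with the blue spot under the pointer. The job was handed in at about 26 s of the 45 s; no verdict was reported.

- **Grip:** I held the handle with the tool tilted about 15° instead of the handle's 30°. At 30° the arm cannot reach the handle within its joint ranges. The moves offer no tilt, so I set it by pushing against the arm's reach limits. My first approach, at about 31°, ran J4 and J5 to their limits; I backed out and re-tilted without touching anything.
- **Red spot:** it was held still for about 2.5 s. The two fixed cameras put it 0.1 to 0.8 mm off in each axis, averaging about 0.2 mm.
- **Blue spot:** it was held still for about 2.5 s and then released. After release and retreat the scene camera read (−0.3, −1.2) mm and the side camera (+0.2, +0.1) mm, averaging about 0.6 mm. The cameras disagree by about 1.3 mm in y, which is within the 2 mm calibration.
- **Last picture:** all three cassettes looked seated and the gripper was clear of everything. The jar, slide box and visible orange look-alike looked unmoved. The bottle was outside that view, and nothing came near it.
- **Forces:** the highest wrist force I read was about 7 N. By calculation the gripper body cleared the bridge's upper bar by about 6 mm; I did not check that gap in a picture.
- **Checks that failed:** at the blue position the colour search lost the red spot in the scene view and misread the green one in the side view, because the bridge blocked them. Neither affected the result.

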